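# Make up two sampling kits on a fragrance-lab bench

## Robot

A 6-joint arm with a two-finger parallel gripper is mounted at the origin on the work surface. World frame = base frame: x ahead of the robot, y to its left, z up, the work surface at z = 0. Lengths are in m, angles in rad, forces in N, time in s.
With the tool pointing down it reaches from about 0.425 to 0.95 m from the base axis. Payload 14.7 kg.
Tool frame: the origin (TCP) lies between the finger pads; the fingertips stand 25 mm ahead of it and the grasp point (between the pads) lies 6 mm ahead of it; z points along the fingers, y is the line along which they close (so a half turn about z gives the same grasp; the last joint's range is limited). The gripper opens to 85 mm and grips with 20 to 120 N. Pads are 22 mm wide; open, the fingers measure 114 mm over their backs; the gripper's body (76 mm by 85 mm) begins 54 mm behind the grasp point. The pads swing forward as they close: fully open they stand 13 mm farther back than shut.
Start: joints at [-1.232, 0.48, 1.596, -0, 1.065, -0.047], TCP at [0.245, -0.602, 0.256] pointing down, gripper open.
Joint ranges: [-2.75, 2.75], [-0.82, 2.05], [0.23, 2.67], [-1.56, 4.7], [0.09, 2.69], [-2.92, 2.92]. Speed limits (rad/s): [1.89, 1.89, 2.39, 3.01, 3.01, 3.01].

## Interface

Orientations are given as a unit quaternion [w, x, y, z].
In Python, from plant import sensors, viewer, arm, nets gives the robot as it stands.
- The arm moves only by the tool jog_arm, never from a script. Its argument "targets" is one flat list of numbers, 7 for each row, row after row: the turn, a rotation vector about the tool's x, y, z in rad, then the shift along the tool's x, y, z in mm, then the gripper's target within -1 to 1 (shut at 1, half-way at 0, fully open at -1). A call has 1 to 8 rows; each row is the pose to reach, as a shift and turn from the pose commanded when the call began, along the tool's axes at that moment; what a row does not reach only later rows make up. A row lasts 1/10 s, in which the tool goes at most 50 mm and 8.59 degrees, less where a joint would pass 70% of its speed; a pose out of reach is approached as far as the arm can. A call with a gripper value outside its range is refused whole. The fingers move at their own pace and stop on an object; "force" is the grip in N (left out, the last holds). Time passes only in rows, so rows that repeat a pose let the fingers close. It gives the time, the measured TCP pose, the force, the opening and the grip force at its end, in the units of the state.
- sensors.state(): the state, without advancing time (a new reading comes with each control period).
- viewer.capture(name): name is "scene" or "top" or "wrist"; returns the picture (420x560x3 uint8, red, green, blue); there is no depth.
- viewer.calibration(name): a dict with "camera_matrix" (3x3 intrinsics, pixels), "origin" and "orientation" of the camera in the world; the wrist camera has in their place "T_tool_cam" (4x4, takes a point from camera to tool coordinates, whose origin is the TCP and whose axes are the flange's). Camera axes: x right, y down, z forward; pixel columns grow to the right and rows downward; lengths in m; the calibration is good to about 2 mm. A picture is of the moment at which its call begins: read the wrist's pose just before it. calibration takes no time and is no camera call.
- arm.hand_in(): hands the job in; it is judged then, once.
Trained networks look in the newest picture that a camera, given by its name, has taken for a name from the list of things; names that differ only in an ending like _2 or _b are one class to them, and where a whole thing is asked for, a point or a joint stands for the part that bears it (a point fixed in the world has none). Each returns a list of dicts, best first, with "confidence" (0 to 1); they miss things now and then, are a little off and sometimes report something else, mostly with a low value. They report only what shows in the picture. A call takes as long as a camera call. They do not tell look-alikes from the thing itself.
- nets.masks_of(camera, target): "mask" (420x560 bool, what is visible of it) and "extent" ([left, top, width, height] in pixels, round what is visible of it).
The state is a dict: "time": time; "joint_positions": joint angles; "qd": joint speeds; "effort": joint torques, N m; "tool_pos": TCP position; "tcp_rot": TCP orientation; "force": force on the tool from outside, world axes, zero at the start; "torque": the same for the moment, N m; "grip_width": opening from 0.0 (shut) to 1.0 (fully open); "grip_force": force on a finger pad.
Only numpy, scipy, OpenCV 4.12 (cv2) and the standard library are available. Lean on these libraries where they do the work, as an engineer would, in place of code of your own. Each camera call takes 0.05 s, during which the arm holds its last target. There are 200 camera calls.

## Task

Make up two sampling kits from the stock on the bench. The large divided tray gets the open porcelain dish in its wide compartment, with the steel spatula laid level across the dish's rim with its middle over the dish's centre, and the wide round bottle standing in its narrow compartment; the small divided tray gets the square flacon standing in its wide compartment and the short white-capped vial standing in its narrow one. Keep the glassware upright, set each thing down rather than dropping it, and leave the slim bottle, the flat flacon and the lidded jar where they stand.

Things in the scene. Friction and masses are not known exactly. Their poses are not given: they have to be found in the camera images.
- tray_large: Large grey plastic divided tray, loose, 166 x 104 mm (rim lip 4 mm more all round), left or right on the bench. Origin: centre of its underside. Floor and walls 4 mm thick, wall tops 18 mm up. Its x runs along it, z up: wide compartment on the -x side, 96 x 96 mm inside, centre x = -31 mm; narrow one on the +x side, 58 mm (x) by 96 mm (y) inside, centre x = +50 mm; both at y = 0.
- tray_small: Small grey plastic divided tray, loose, 126 x 78 mm (rim lip 4 mm more all round), on the bench's other side. Origin: centre of its underside. Floor and walls 4 mm thick, wall tops 18 mm up. Its x runs along it, z up: wide compartment on the -x side, 70 x 70 mm inside, centre x = -24 mm; narrow one on the +x side, 44 mm (x) by 70 mm (y) inside, centre x = +37 mm; both at y = 0.
- dish: Open white porcelain dish, 66 mm outside diameter, 42 mm high, wall 3.5 mm, outside straight and upright from 14 mm above its foot to the rim, 0.12 kg. Origin: centre of its underside; z up.
- round_bottle: Wide round amber bottle with black cap: body 40 mm diameter and 58 mm high, cap 26 mm diameter, top at 86 mm, 0.14 kg. Origin: centre of its underside; z up.
- square_flacon: Square amber flacon: body 46 x 46 mm (faces along its x and y) and 56 mm high, black round cap 24 mm diameter, top at 82 mm, 0.18 kg. Origin: centre of its underside; z up.
- vial: Short clear glass vial with a white cap: body 27 mm diameter and 42 mm high, cap 22 mm diameter, top at 64 mm, 40 g. Origin: centre of its underside; z up.
- spatula: Double-ended steel laboratory spatula lying flat on the bench nearest the robot, 176 mm long along its x: bar handle in the middle 90 mm long, 9 mm wide, 8 mm thick; flat blades 14 mm wide, 4 mm thick at both ends; flat underside, 60 g, balanced at its middle. Origin: centre of its underside; z up.
- slim_bottle: Stays where it is. Slim round amber bottle with black cap, 27 mm diameter, 86 mm tall. Origin: centre of its underside; z up.
- flat_flacon: Stays where it is. Flat amber flacon, 62 mm (its x) by 28 mm (its y), black cap 18 mm diameter, top at 80 mm. Origin: centre of its underside; z up.
- cream_jar: Stays where it is. Low amber jar with a wide flat black lid, 52 mm diameter, 42 mm high. Origin: centre of its underside; z up. (Unlisted: only small lab ware up to 125 mm tall along the back, beyond x = 0.79 m, and equipment at the sides, beyond 0.75 m left or right.)
Not all that is in view belongs to the job. What is shaped like the dish but blue or red is not meant.

How it is judged:
At the end, for the whole second after the job is handed in: At rest: dish, wide round bottle, square flacon and vial upright on the floor of their compartments (within 0.1 rad); spatula level on the dish's rim (0.1 rad), its middle within 16 mm of the dish's centre; trays flat; slim bottle, flat flacon and jar within 20 mm of their start (x of dish in the frame of tray_large between -0.051 and -0.011 m and y of dish in the frame of tray_large between -0.02 and 0.02 m and z of dish in the frame of tray_large between 0 and 0.008 m and angle between each of dish, round_bottle, square_flacon, vial, spatula's own z axis and vertical below 0.1 rad and linear speed of each of dish, round_bottle, square_flacon, vial, spatula below 0.02 m/s and x of round_bottle in the frame of tray_large between 0.036 and 0.064 m and y of round_bottle in the frame of tray_large between -0.034 and 0.034 m and z of round_bottle in the frame of tray_large between 0 and 0.008 m and x of square_flacon in the frame of tray_small between -0.04 and -0.008 m and y of square_flacon in the frame of tray_small between -0.016 and 0.016 m and z of square_flacon in the frame of tray_small between 0 and 0.008 m and x of vial in the frame of tray_small between 0.024 and 0.05 m and y of vial in the frame of tray_small between -0.026 and 0.026 m and z of vial in the frame of tray_small between 0 and 0.008 m and z of spatula in the frame of dish between 0.038 and 0.046 m and horizontal distance between spatula and dish below 0.016 m and angular speed of spatula below 0.2 rad/s and contact force between spatula and dish above 0.1 N and angle between each of tray_large, tray_small's own z axis and vertical below 0.05 rad and distance of each of slim_bottle, flat_flacon, cream_jar from where it was at the start of the episode below 0.02 m); the robot touches nothing.
It fails at once if a glass or porcelain thing is tipped over (more than 0.6 rad) (angle between any of dish, round_bottle, square_flacon, vial, slim_bottle, flat_flacon, cream_jar's own z axis and vertical above 0.6 rad).
It fails at once if a kit's thing is dropped: it comes down on its tray's floor or the dish's rim faster than 0.6 m/s ((horizontal distance between dish and tray_large below 0.08 m and z of dish in the frame of tray_large between 0 and 0.03 m and linear speed of dish above 0.6 m/s) or (horizontal distance between round_bottle and tray_large below 0.08 m and z of round_bottle in the frame of tray_large between 0 and 0.03 m and linear speed of round_bottle above 0.6 m/s) or (horizontal distance between square_flacon and tray_small below 0.08 m and z of square_flacon in the frame of tray_small between 0 and 0.03 m and linear speed of square_flacon above 0.6 m/s) or (horizontal distance between vial and tray_small below 0.08 m and z of vial in the frame of tray_small between 0 and 0.03 m and linear speed of vial above 0.6 m/s) or (horizontal distance between spatula and dish below 0.08 m and z of spatula in the frame of dish between 0 and 0.065 m and linear speed of spatula above 0.6 m/s)).
It also fails if it takes over 128 s, if anything falls off the work surface, if the arm or the gripper's body presses on something with over 40 N, if the wrist force passes 120 N, or if a joint passes its speed limit or range.

## Working session

There is one attempt and no reset: what is moved stays moved. The work goes in short steps, Python scripts to look and compute and a tool call to move; the robot and the scene stay as the last step left them, time stands still between calls to the robot, and variables do not carry over. Pictures are saved under pics/ and viewed, at most 14 in all, crops included, and the job is handed in when it is done.

Besides the shell and the picture viewer there is one more tool, called after "Request:" as name(argument=value, ...) on one line, values as JSON. jog_arm: Moves the arm, as the interface text tells. Its arguments: {"type":"object","properties":{"targets":{"type":"array"},"force":{"type":"number"}},"required":["targets"]}

```bash
ls; mkdir -p pics; python3 - <<'E'
from plant import sensors, viewer, arm, nets
import cv2,numpy as np
for n in ("scene","top"):
    im=viewer.capture(n); cv2.imwrite(f"pics/{n}0.png",cv2.resize(im[:,:,::-1],(784,588),interpolation=cv2.INTER_CUBIC))
    c=viewer.calibration(n); print(n,c)
print(viewer.calibration("wrist"))
print(sensors.state())
E
```

```text
pics
scene {'camera_matrix': array([[440.52901247,   0.        , 281.05914631],
       [  0.        , 440.52901247, 211.98020978],
       [  0.        ,   0.        ,   1.        ]]), 'origin': array([0.96510783, 0.66667765, 0.55132081]), 'orientation': array([-0.13045027,  0.22710919,  0.85242553, -0.45252056])}
top {'camera_matrix': array([[452.6023079 ,   0.        , 279.0794519 ],
       [  0.        , 452.6023079 , 209.60510342],
       [  0.        ,   0.        ,   1.        ]]), 'origin': array([ 0.43408485, -0.01067291,  1.02448464]), 'orientation': array([ 0.04335748, -0.6988487 ,  0.71284773, -0.03973327])}
{'camera_matrix': array([[328.80135872,   0.        , 273.91441263],
       [  0.        , 328.80135872, 212.1402338 ],
       [  0.        ,   0.        ,   1.        ]]), 'T_tool_cam': array([[ 5.18256210e-04, -9.58622454e-01, -2.84680034e-01,
         7.32301177e-02],
       [ 9.99999864e-01,  4.78029652e-04,  2.10784651e-04,
        -7.21841769e-04],
       [-6.59774020e-05, -2.84680104e-01,  9.58622571e-01,
        -1.17622740e-01],
       [ 0.00000000e+00,  0.00000000e+00,  0.00000000e+00,
         1.00000000e+00]])}
{'time': 0.1, 'joint_positions': array([-1.23159542e+00,  4.80806212e-01,  1.59680093e+00, -2.91871882e-05,
        1.06510726e+00, -4.66054655e-02]), 'qd': array([-0.00069081, -0.003053  , -0.00154659, -0.00121118,  0.00042383,
       -0.00110007]), 'effort': array([-5.26597760e-04, -9.52257514e+01, -4.31041610e+01, -2.07690409e-04,
        5.28966804e-03, -3.68595454e-05]), 'tool_pos': array([ 0.24449321, -0.60189601,  0.25571619]), 'tcp_rot': array([-5.53020417e-04,  9.81450294e-01,  1.91715951e-01, -9.43887383e-05]), 'force': array([-0.40610272,  0.61143346,  0.36728709]), 'torque': array([-0.01283067, -0.04281767,  0.02204599]), 'grip_force': 0.0, 'grip_width': 0.9999663488051004}
```

View pics/top0.png

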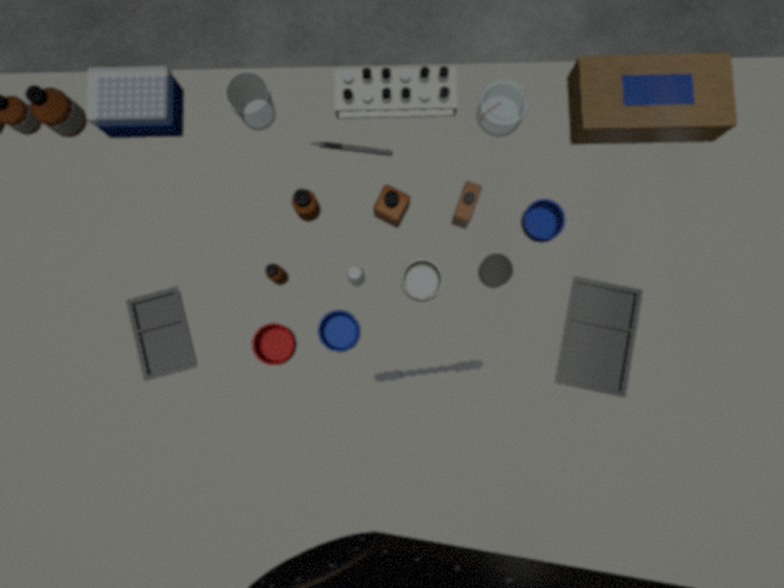

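View pics/scene0.png

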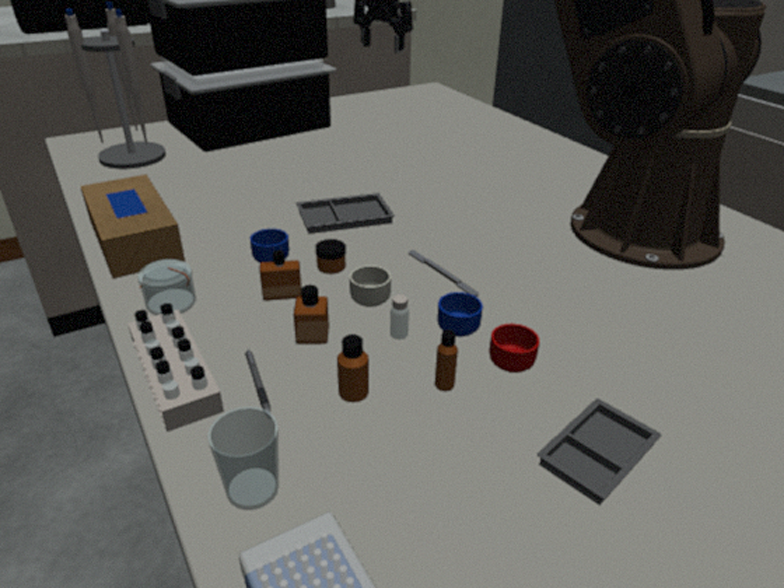

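```bash
cat > h.py <<'E'
import numpy as np, cv2
from scipy.spatial.transform import Rotation as R
from scipy.optimize import minimize
from plant import sensors, viewer, arm, nets
def rot(q): return R.from_quat(np.asarray(q)[[1,2,3,0]]).as_matrix()
def cam(name,st=None):
    c=viewer.calibration(name); K=c["camera_matrix"]
    if name=="wrist":
        T=np.eye(4); T[:3,:3]=rot(st["tcp_rot"]); T[:3,3]=st["tool_pos"]; T=T@c["T_tool_cam"]
        return K,T[:3,:3],T[:3,3]
    return K,rot(c["orientation"]),np.array(c["origin"])
def proj(C,P):
    K,Rm,o=C; p=(P-o)@Rm@K.T; return p[:,:2]/p[:,2:]
def ground(C,uv,z=0.):
    K,Rm,o=C; d=Rm@np.linalg.inv(K)@[uv[0],uv[1],1]; return o+d*(z-o[2])/d[2]
def cyl(d,z0,z1):
    a=np.linspace(0,2*np.pi,32,endpoint=False); c=np.c_[np.cos(a),np.sin(a)]*d/2
    return np.vstack([np.c_[c,np.full(32,z)] for z in(z0,z1)])
def box(lx,ly,z0,z1,cx=0): return np.array([[cx+sx*lx/2,sy*ly/2,z] for sx in(-1,1) for sy in(-1,1) for z in(z0,z1)])
m=1e-3
M=dict(dish=[cyl(.066,.014,.042),cyl(.05,0,.014)],round_bottle=[cyl(.04,0,.055),cyl(.026,.055,.086)],
 square_flacon=[box(.046,.046,0,.056),cyl(.024,.056,.082)],vial=[cyl(.027,0,.042),cyl(.022,.042,.064)],
 spatula=[box(.09,.009,0,.008),box(.043,.014,0,.004,-.0665),box(.043,.014,0,.004,.0665)],
 tray_large=[box(.166,.104,0,.018),box(.174,.112,.015,.018)],tray_small=[box(.126,.078,0,.018),box(.134,.086,.015,.018)],
 slim_bottle=[cyl(.027,0,.06),cyl(.018,.06,.086)],flat_flacon=[box(.062,.028,0,.056),cyl(.018,.056,.08)],cream_jar=[cyl(.052,0,.042)])
SS=4
def sil(C,name,x,y,th,z=0):
    im=np.zeros((420*SS,560*SS),np.uint8); c,s=np.cos(th),np.sin(th)
    for p in M[name]:
        P=np.c_[p[:,0]*c-p[:,1]*s+x,p[:,0]*s+p[:,1]*c+y,p[:,2]+z]
        h=cv2.convexHull(((proj(C,P)+.5)*SS-.5).round().astype(np.int32)); cv2.fillConvexPoly(im,h,1)
    return cv2.resize(im.astype(np.float32),(560,420),interpolation=cv2.INTER_AREA)
def fit(views,name,x0,y0,th0=0,z=0):
    def cost(p):
        r=0
        for C,mk in views:
            s=sil(C,name,*p,z); r+=1-np.minimum(s,mk).sum()/np.maximum(s,mk).sum()
        return r/len(views)
    S=np.array([[x0,y0,th0],[x0+.015,y0,th0],[x0,y0+.015,th0],[x0,y0,th0+.25]])
    r=minimize(cost,S[0],method="Nelder-Mead",options=dict(initial_simplex=S,xatol=1e-4,fatol=1e-4,maxiter=150))
    return r.x,1-r.fun
E
cat > find.py <<'E'
from h import *
import json
ims={n:viewer.capture(n) for n in("top","scene")}; C={n:cam(n) for n in ims}; out={}
for name in M:
    d={n:nets.masks_of(n,name) for n in ims}
    print(name,{n:[(round(float(k["confidence"]),2),[int(v) for v in k["extent"]],ims[n][k["mask"]].mean(0).round().astype(int).tolist()) for k in d[n][:5]] for n in d})
    np.save(f"mk_{name}.npy",np.array([(n,k["mask"],k["confidence"]) for n in d for k in d[n]],dtype=object),allow_pickle=True)
E
python3 find.py; python3 -c "
from h import *
print(ground(cam('top'),(428/1.4,371/1.4)),ground(cam('top'),(598/1.4,336/1.4)),ground(cam('top'),(162/1.4,333/1.4)))"
```

```text
dish {'top': [(0.92, [287, 183, 32, 31], [114, 117, 113]), (0.86, [230, 219, 26, 27], [41, 63, 106]), (0.83, [373, 142, 31, 29], [28, 48, 90])], 'scene': [(0.9, [312, 209, 31, 30], [13, 27, 60]), (0.77, [251, 188, 31, 27], [76, 76, 71]), (0.64, [178, 162, 31, 25], [18, 31, 62]), (0.63, [348, 232, 38, 35], [69, 18, 17]), (0.5, [242, 238, 17, 49], [53, 36, 22])]}
round_bottle {'top': [(0.65, [209, 134, 20, 22], [50, 37, 26])], 'scene': [(0.76, [240, 238, 19, 48], [52, 34, 21])]}
square_flacon {'top': [(0.84, [266, 130, 25, 36], [74, 55, 40])], 'scene': [(0.58, [212, 203, 26, 41], [64, 46, 31])]}
vial {'top': [(0.51, [250, 189, 10, 13], [106, 109, 107])], 'scene': [(0.92, [279, 209, 17, 34], [100, 103, 99]), (0.68, [212, 135, 68, 29], [65, 67, 67]), (0.65, [240, 239, 20, 48], [54, 37, 23]), (0.32, [209, 201, 26, 46], [64, 45, 30])]}
spatula {'top': [(0.85, [266, 255, 84, 15], [87, 89, 89]), (0.62, [207, 132, 24, 24], [49, 35, 24])], 'scene': [(0.66, [292, 180, 50, 27], [91, 93, 95])]}
tray_large {'top': [(0.88, [398, 197, 59, 88], [74, 76, 75])], 'scene': [(0.95, [214, 135, 65, 31], [63, 64, 65])]}
tray_small {'top': [(0.88, [90, 205, 53, 68], [75, 77, 76])], 'scene': [(0.62, [385, 283, 84, 79], [68, 70, 70])]}
slim_bottle {'top': [(0.7, [191, 189, 14, 14], [50, 39, 30]), (0.4, [322, 128, 23, 36], [86, 71, 58])], 'scene': [(0.95, [312, 237, 14, 40], [48, 32, 19])]}
flat_flacon {'top': [(0.65, [267, 256, 79, 15], [85, 87, 88]), (0.52, [190, 188, 16, 13], [50, 40, 31])], 'scene': [(0.73, [277, 208, 18, 36], [101, 104, 100]), (0.64, [187, 178, 30, 31], [60, 40, 24])]}
cream_jar {'top': [(0.96, [342, 182, 24, 23], [64, 64, 62])], 'scene': [(0.96, [224, 167, 24, 24], [36, 29, 24]), (0.66, [184, 180, 33, 30], [60, 41, 25])]}
[ 0.42867821 -0.06396794  0.        ] [ 0.47933746 -0.33933085  0.        ] [0.49812801 0.36506746 0.        ]
```

```bash
cat > fitall.py <<'E'
from h import *
import json
Ct,Cs=cam("top"),cam("scene"); out={}
sel=dict(dish=(0,4),round_bottle=(0,1),square_flacon=(0,1),vial=(0,1),spatula=(0,2),tray_large=(0,1),tray_small=(0,1),slim_bottle=(0,2),cream_jar=(0,1))
for n,(a,b) in sel.items():
    k=np.load(f"mk_{n}.npy",allow_pickle=True); mt,ms=k[a][1].astype(np.float32),k[b][1].astype(np.float32)
    if n=="square_flacon":pass
    ys,xs=np.nonzero(mt); g=ground(Ct,(xs.mean(),ys.mean()),M[n][0][:,2].max()*.6)
    best=None
    for th in {"square_flacon":(-.6,0,.6),"spatula":(1.4,1.7),"tray_large":(-.3,.0,.3),"tray_small":(-.3,0,.3)}.get(n,(0,)):
        r=fit([(Ct,mt),(Cs,ms)],n,g[0],g[1],th)
        if best is None or r[1]>best[1]: best=r
    t=fit([(Ct,mt)],n,*best[0]); s=fit([(Cs,ms)],n,*best[0])
    print(n,best[0].round(4),round(best[1],3),"top",t[0].round(4),round(t[1],3),"scene",s[0].round(4),round(s[1],3)); out[n]=best[0].tolist()
json.dump(out,open("poses.json","w"))
ov=viewer.capture("top")[:,:,::-1].copy()
for n,p in out.items():
    c,_=cv2.findContours((sil(Ct,n,*p)>.5).astype(np.uint8),cv2.RETR_EXTERNAL,cv2.CHAIN_APPROX_NONE); cv2.drawContours(ov,c,-1,(0,255,0),1)
cv2.imwrite("pics/ov.png",cv2.resize(ov[120:300,80:480],None,fx=2,fy=2,interpolation=cv2.INTER_CUBIC))
E
python3 fitall.py
```

```text
dish [ 0.5736 -0.0563 -0.1664] 0.964 top [ 0.573  -0.0564  0.0221] 0.965 scene [ 0.5741 -0.056  -0.0519] 0.968
round_bottle [0.6981 0.1263 0.2742] 0.906 top [0.6981 0.1263 0.5258] 0.889 scene [0.697  0.1246 0.2027] 0.932
square_flacon [ 0.6939 -0.012  -0.486 ] 0.904 top [ 0.693  -0.0122 -0.5062] 0.874 scene [ 0.6936 -0.0136 -0.4915] 0.938
vial [0.5823 0.048  0.2535] 0.907 top [0.5823 0.048  0.5069] 0.885 scene [0.5826 0.0483 0.231 ] 0.937
spatula [ 0.4298 -0.0646  1.6822] 0.771 top [ 0.4298 -0.0635  1.6818] 0.858 scene [ 0.4298 -0.0666  1.6829] 0.693
tray_large [ 0.4798 -0.3356 -0.2296] 0.96 top [ 0.4798 -0.3356 -0.2296] 0.978 scene [ 0.4798 -0.3357 -0.2269] 0.943
tray_small [0.4982 0.3607 0.2506] 0.966 top [0.4979 0.3598 0.2463] 0.968 scene [0.4981 0.3615 0.2557] 0.975
slim_bottle [0.5861 0.1725 0.0263] 0.884 top [0.5859 0.1726 0.0885] 0.861 scene [0.5858 0.1719 0.1045] 0.913
cream_jar [ 0.5868 -0.1744  0.1818] 0.928 top [ 0.5868 -0.1744  0.1818] 0.939 scene [ 0.5867 -0.1767  0.1201] 0.922
```

View pics/ov.png

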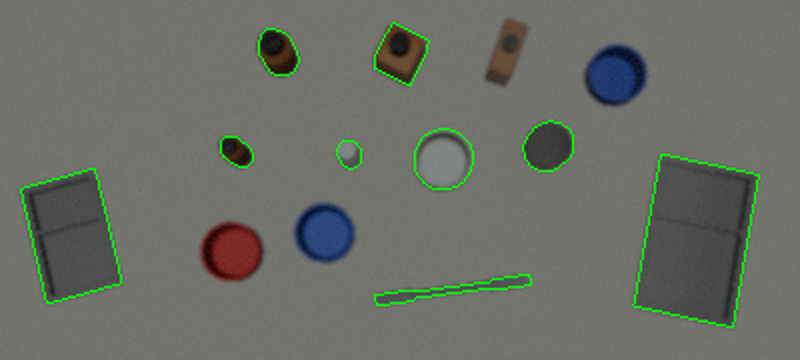

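```bash
cat > go.py <<'E'
import sys
from h import *
def plan(x,y,z,phi):
    s=sensors.state(); A=rot(s["tcp_rot"]); c,n=np.cos(phi),np.sin(phi)
    B=np.array([[c,n,0],[n,-c,0],[0,0,-1.]])
    print("turn",R.from_matrix(A.T@B).as_rotvec().round(4),"shift mm",(A.T@(np.array([x,y,z])-s["tool_pos"])*1e3).round(1),"t",round(s["time"],1),"at",s["tool_pos"].round(4))
if __name__=="__main__": plan(*map(float,sys.argv[1:5]))
E
python3 go.py .574 -.056 .25 1.571
```

```text
turn [ 0.      0.     -1.1852] shift mm [ 510.7 -382.1    6.3] t 1.2 at [ 0.2446 -0.6022  0.2563]
```

Request:
jog_arm(targets=[0,0,-1.185,511,-382,6,-1,0,0,-1.185,511,-382,6,-1,0,0,-1.185,511,-382,6,-1,0,0,-1.185,511,-382,6,-1,0,0,-1.185,511,-382,6,-1,0,0,-1.185,511,-382,6,-1,0,0,-1.185,511,-382,6,-1,0,0,-1.185,511,-382,6,-1], force=40)

```text
time: 2.05
tool_pos: [0.4521, -0.258, 0.2528]
tcp_rot: [0.0, 0.705, 0.709, 0.0]
force: [1.3, -0.3, 0.5]
grip_width: 1.003
grip_force: 0.0
```

```bash
python3 go.py .574 -.056 .22 1.571
```

```text
turn [0.0006 0.0003 0.0058] shift mm [201.3 123.1  32.8] t 2.0 at [ 0.4521 -0.258   0.2528]
```

Request:
jog_arm(targets=[0,0,0.006,201,123,33,-1,0,0,0.006,201,123,33,-1,0,0,0.006,201,123,33,-1,0,0,0.006,201,123,33,-1,0,0,0.006,201,123,33,-1,0,0,0.006,201,123,33,-1,0,0,0.006,201,123,33,-1])

```text
time: 2.75
tool_pos: [0.5744, -0.058, 0.2193]
tcp_rot: [-0.0, 0.708, 0.706, -0.0]
force: [0.3, -1.1, 0.5]
grip_width: 0.997
grip_force: 0.0
```

```bash
cat > wv.py <<'E'
import sys
from h import *
tag,name,z=sys.argv[1],sys.argv[2],float(sys.argv[3])
st=sensors.state(); im=viewer.capture("wrist"); C=cam("wrist",st)
cv2.imwrite(f"pics/{tag}.png",im[:,:,::-1])
print(st["tool_pos"].round(4),round(st["time"],2))
for k in nets.masks_of("wrist",name)[:4]:
    mk=k["mask"].astype(np.float32); ys,xs=np.nonzero(mk); col=im[mk>0].mean(0).round()
    g=ground(C,(xs.mean(),ys.mean()),z+M[name][0][:,2].max()*.6)
    bs=max((fit([(C,mk)],name,g[0],g[1],th,z) for th in ((-.6,0,.6) if name=="square_flacon" else (1.4,1.7) if name=="spatula" else (0,))),key=lambda r:r[1])
    print(round(k["confidence"],2),k["extent"],col,"pose",bs[0].round(4),round(bs[1],3))
E
python3 wv.py w1 dish 0; python3 go.py .574 -.056 .12 1.571
```

```text
[ 0.5744 -0.058   0.2193] 2.75
0.89 [237.8, 156.5, 71.1, 69.8] [178. 179. 171.] pose [ 0.5733 -0.0547  0.0996] 0.981
0.82 [326.2, 324.9, 59.8, 61.4] [ 43.  60. 104.] pose [ 0.665  -0.2477 -0.0504] 0.752
0.65 [134.6, 0.1, 86.0, 82.8] [ 72.  94. 148.] pose [0.495  0.0775 0.0189] 0.986
turn [-0.0002  0.0002 -0.0064] shift mm [ 3.4  0.1 99.6] t 2.9 at [ 0.5739 -0.0594  0.2196]
```

View pics/w1.png

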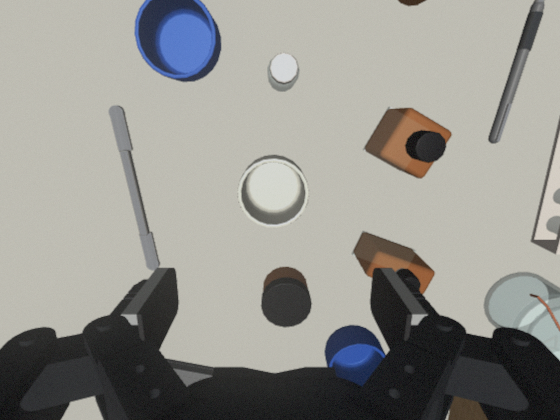

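Request:
jog_arm(targets=[0,0,-0.006,4,0,50,-1,0,0,-0.006,4,0,100,-1,0,0,-0.006,4,0,135,-1,0,0,-0.006,4,0,155,-1,0,0,-0.006,4,0,170,-1,0,0,-0.006,4,0,185,-1,0,0,-0.006,4,0,185,-1,0,0,-0.006,4,0,185,-1])

```text
time: 3.65
tool_pos: [0.5746, -0.0551, 0.0351]
tcp_rot: [0.0, 0.707, 0.707, 0.0]
force: [0.8, -0.4, 0.0]
grip_width: 0.999
grip_force: 0.0
```

Request:
jog_arm(targets=[0,0,0,0,0,0,0.4,0,0,0,0,0,0,0.4,0,0,0,0,0,0,0.4,0,0,0,0,0,0,0.4,0,0,0,0,0,0,0.4,0,0,0,0,0,0,0.4])

```text
time: 4.25
tool_pos: [0.5751, -0.0549, 0.036]
tcp_rot: [0.001, 0.707, 0.707, 0.001]
force: [-3.0, -0.4, 12.5]
grip_width: 0.771
grip_force: 41.4
```

```bash
python3 go.py .4496 -.3285 .15 1.571
```

```text
turn [ 0.0019  0.0003 -0.0001] shift mm [-273.7 -125.3 -114.1] t 4.2 at [ 0.5751 -0.0549  0.036 ]
```

Request:
jog_arm(targets=[0,0,0,0,0,-20,0.4,0,0,0,0,0,-60,0.4,0,0,0,0,0,-90,0.4,0,0,0,-30,-14,-90,0.4,0,0,0,-70,-32,-90,0.4,0,0,0,-110,-50,-90,0.4,0,0,0,-150,-69,-90,0.4,0,0,0,-190,-87,-90,0.4])

```text
time: 5.05
tool_pos: [0.4867, -0.2462, 0.1255]
tcp_rot: [0.001, 0.707, 0.707, 0.0]
force: [0.6, -0.3, -1.8]
grip_width: 0.766
grip_force: 45.1
```

Request:
jog_arm(targets=[0,0,0,-40,-18,0,0.4,0,0,0,-70,-33,0,0.4,0,0,0,-83,-38,0,0.4,0,0,0,-83,-38,0,0.4])

```text
time: 5.45
tool_pos: [0.449, -0.3294, 0.1252]
tcp_rot: [0.001, 0.708, 0.706, 0.0]
force: [0.2, -0.0, -0.3]
grip_width: 0.773
grip_force: 45.1
```

```bash
python3 go.py .4496 -.3285 .041 1.571; python3 -c "
from h import *
import json
sensors.state(); im=viewer.capture('top')
k=nets.masks_of('top','tray_large')
p=json.load(open('poses.json'))['tray_large']
for q in k[:1]: print(fit([(cam('top'),q['mask'].astype('f'))],'tray_large',*p))
"
```

```text
turn [ 0.0011  0.001  -0.0025] shift mm [ 1.   0.5 84.2] t 5.5 at [ 0.449  -0.3294  0.1252]
(array([ 0.47918301, -0.33323516, -0.23345918]), np.float64(0.6927016973495483))
```

Request:
jog_arm(targets=[0,0,0,1,0,25,0.4,0,0,0,1,0,50,0.4,0,0,0,1,0,65,0.4,0,0,0,1,0,75,0.4,0,0,0,1,0,80,0.4,0,0,0,1,0,83,0.4,0,0,0,1,0,84,0.4,0,0,0,1,0,85,0.4])

```text
time: 6.35
tool_pos: [0.4497, -0.3269, 0.0401]
tcp_rot: [0.0, 0.707, 0.707, 0.0]
force: [-1.6, 3.3, 17.1]
grip_width: 0.771
grip_force: 46.8
```

Request:
jog_arm(targets=[0,0,0,0,0,0,-0.6,0,0,0,0,0,0,-0.7,0,0,0,0,0,0,-0.8,0,0,0,0,0,0,-0.8])

```text
time: 6.75
tool_pos: [0.4493, -0.3269, 0.0397]
tcp_rot: [0.0, 0.707, 0.707, 0.0]
force: [0.1, -0.2, 0.5]
grip_width: 0.902
grip_force: 0.0
```

Request:
jog_arm(targets=[0,0,0,0,0,-15,-0.9,0,0,0,0,0,-45,-1,0,0,0,0,0,-90,-1,0,0,0,0,0,-130,-1,0,0,0,40,0,-150,-1,0,0,0,90,0,-150,-1,0,0,0,90,0,-150,-1])

```text
time: 7.45
tool_pos: [0.4484, -0.2324, 0.1902]
tcp_rot: [-0.001, 0.706, 0.708, 0.0]
force: [-0.3, -0.4, -0.1]
grip_width: 1.002
grip_force: 0.0
```

```bash
python3 - <<'E'
from h import *
st=sensors.state(); im=viewer.capture("wrist"); C=cam("wrist",st)
cv2.imwrite("pics/w2.png",im[:,:,::-1]); print(st["tool_pos"])
for n,z,t in (("dish",.004,0),("tray_large",0,-.23)):
    for k in nets.masks_of("wrist",n)[:3]:
        mk=k["mask"].astype(np.float32); ys,xs=np.nonzero(mk); g=ground(C,(xs.mean(),ys.mean()),.01)
        print(n,round(k["confidence"],2),k["extent"],im[mk>0].mean(0).round(),fit([(C,mk)],n,g[0],g[1],t,z))
E
python3 go.py .4298 -.0646 .15 1.682
```

```text
[ 0.44835776 -0.23238276  0.19021366]
dish 0.88 [465.3, 184.2, 92.5, 79.1] [ 36.  57. 106.] (array([ 0.6616005 , -0.24867931,  0.24897277]), np.float64(0.9616303443908691))
dish 0.85 [239.6, 259.6, 71.7, 78.1] [149. 150. 140.] (array([ 0.44961654, -0.32622991, -0.13045065]), np.float64(0.977857768535614))
tray_large 0.75 [212.9, 228.5, 192.3, 132.1] [113. 113. 112.] (array([ 0.47928632, -0.33409903, -0.22519259]), np.float64(0.6682999730110168))
turn [ 0.0005  0.0004 -0.1103] shift mm [172.2 -19.7  39.7] t 7.6 at [ 0.4496 -0.2368  0.1898]
```

View pics/w2.png

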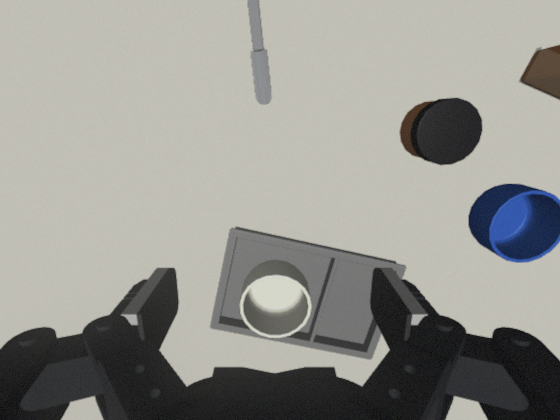

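Request:
jog_arm(targets=[0,0,-0.11,40,-10,0,-0.5,0,0,-0.11,80,-20,0,-0.4,0,0,-0.11,110,-20,0,-0.4,0,0,-0.11,127,-20,0,-0.4,0,0,-0.11,127,-20,0,-0.4,0,0,-0.11,127,-20,0,-0.4,0,0,-0.11,127,-20,0,-0.4])

```text
time: 8.3
tool_pos: [0.4297, -0.111, 0.1894]
tcp_rot: [0.0, 0.668, 0.745, -0.0]
force: [0.1, -0.0, 0.2]
grip_width: 0.699
grip_force: 0.0
```

```bash
python3 wv.py w3 spatula 0; python3 go.py .4298 -.0646 .10 1.682;  python3 go.py .4298 -.0646 .027 1.682
```

```text
[ 0.4297 -0.111   0.1894] 8.3
0.69 [271.5, 36.7, 19.1, 200.2] [138. 139. 139.] pose [ 0.4301 -0.0634  1.679 ] 0.939
turn [-0.      0.0001 -0.0025] shift mm [45.9  5.3 89.4] t 8.4 at [ 0.4295 -0.1108  0.1894]
turn [-0.      0.0001 -0.0025] shift mm [ 45.9   5.3 162.4] t 8.4 at [ 0.4295 -0.1108  0.1894]
```

Request:
jog_arm(targets=[0,0,0,25,3,40,-0.4,0,0,0,47,5.5,85,-0.4,0,0,0,47,5.5,115,-0.4,0,0,0,47,5.5,140,-0.4,0,0,0,47,5.5,155,-0.4,0,0,0,47,5.5,162,-0.4,0,0,0,47,5.5,162,-0.4,0,0,0,47,5.5,162,-0.4])

```text
time: 9.2
tool_pos: [0.43, -0.0628, 0.028]
tcp_rot: [0.0, 0.667, 0.745, 0.0]
force: [0.6, -0.4, 0.1]
grip_width: 0.7
grip_force: 0.0
```

Request:
jog_arm(targets=[0,0,0,0,0,0,1,0,0,0,0,0,0,1,0,0,0,0,0,0,1,0,0,0,0,0,0,1,0,0,0,0,0,0,1,0,0,0,0,0,0,1], force=60)

```text
time: 9.8
tool_pos: [0.4299, -0.0625, 0.0281]
tcp_rot: [0.0, 0.667, 0.745, 0.0]
force: [-0.4, -0.3, 13.8]
grip_width: 0.076
grip_force: 59.0
```

```bash
python3 go.py .4496 -.3264 .12 1.341
```

```text
turn [9.000e-04 1.000e-04 3.398e-01] shift mm [-264.5   -9.4  -91.8] t 9.8 at [ 0.4299 -0.0625  0.0281]
```

Request:
jog_arm(targets=[0,0,0,0,0,-10,1,0,0,0,0,0,-30,1,0,0,0,0,0,-60,1,0,0,0,0,0,-92,1,0,0,0,0,0,-92,1,0,0,0,0,0,-92,1])

```text
time: 10.4
tool_pos: [0.4301, -0.0625, 0.1205]
tcp_rot: [0.001, 0.667, 0.745, 0.001]
force: [-0.1, -1.3, -1.0]
grip_width: 0.073
grip_force: 59.2
```

```bash
python3 - <<'E'
from h import *
print(sensors.state()["grip_width"])
a=viewer.capture("wrist")[:,:,::-1]; b=viewer.capture("scene")[:,:,::-1]
b=cv2.resize(b[130:260,230:403],(560,420),interpolation=cv2.INTER_CUBIC)
cv2.imwrite("pics/w4.png",cv2.resize(np.hstack([a,b]),(800,300)))
E
python3 go.py .4496 -.3264 .12 1.341
```

```text
0.07345602256052705
turn [-7.000e-04 -1.000e-04  3.399e-01] shift mm [-264.7   -8.8   -0.8] t 10.5 at [ 0.4292 -0.0623  0.1192]
```

View pics/w4.png

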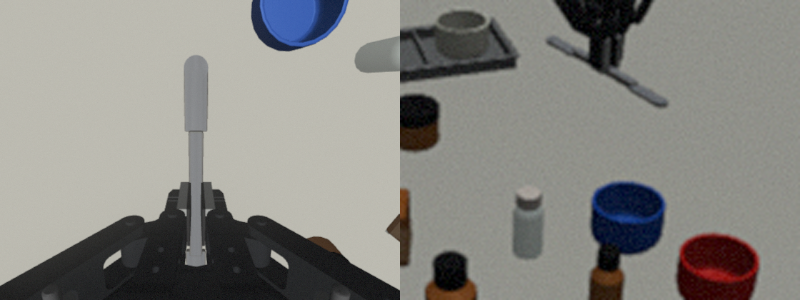

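Request:
jog_arm(targets=[0,0,0.05,-35,-1,0,1,0,0,0.1,-75,-3,0,1,0,0,0.16,-120,-4,0,1,0,0,0.22,-165,-6,0,1,0,0,0.28,-210,-7,0,1,0,0,0.34,-245,-9,0,1,0,0,0.34,-264,-9,0,1,0,0,0.34,-264,-9,0,1])

```text
time: 11.3
tool_pos: [0.4495, -0.3276, 0.1184]
tcp_rot: [-0.0, 0.784, 0.621, -0.0]
force: [0.1, 0.2, -0.5]
grip_width: 0.072
grip_force: 59.2
```

Request:
jog_arm(targets=[0,0,0,0,0,0,1,0,0,0,0,0,0,1])

```text
time: 11.5
tool_pos: [0.4492, -0.3243, 0.119]
tcp_rot: [-0.001, 0.783, 0.622, -0.0]
force: [-0.1, -0.0, -0.3]
grip_width: 0.077
grip_force: 59.2
```

```bash
python3 go.py .4496 -.3264 .0755 1.341
```

```text
turn [-0.0016 -0.0009  0.0013] shift mm [-2.   0.9 43.5] t 11.5 at [ 0.4492 -0.3243  0.119 ]
```

Request:
jog_arm(targets=[0,0,0,-1,1,15,1,0,0,0,-1,1,27,1,0,0,0,-1,1,36,1,0,0,0,-1,1,41,1,0,0,0,-1,1,43,1,0,0,0,-1,1,44,1,0,0,0,-1,1,44.5,1,0,0,0,-1,1,44.5,1])

```text
time: 12.3
tool_pos: [0.4505, -0.3272, 0.0753]
tcp_rot: [0.0, 0.784, 0.621, 0.0]
force: [-0.8, -0.4, -0.2]
grip_width: 0.072
grip_force: 59.2
```

Request:
jog_arm(targets=[0,0,0,0,0,0.5,1,0,0,0,0,0,1,1,0,0,0,0,0,1,1])

```text
time: 12.6
tool_pos: [0.4505, -0.3272, 0.0742]
tcp_rot: [0.0, 0.784, 0.621, 0.0]
force: [-0.7, 0.2, 1.3]
grip_width: 0.075
grip_force: 59.4
```

Request:
jog_arm(targets=[0,0,0,0,0,0.5,1,0,0,0,0,0,0.5,1,0,0,0,0,0,0.5,0.7,0,0,0,0,0,0.5,0.5,0,0,0,0,0,0.5,0.4,0,0,0,0,0,0.5,0.4])

```text
time: 13.2
tool_pos: [0.4504, -0.327, 0.0735]
tcp_rot: [-0.0, 0.784, 0.621, -0.0]
force: [-0.7, 0.4, 0.6]
grip_width: 0.3
grip_force: 0.0
```

Request:
jog_arm(targets=[0,0,0,0,0,-5,0.3,0,0,0,0,0,-15,0.3,0,0,0,0,0,-40,0.3,0,0,0,0,0,-80,0.3,0,0,0,0,0,-120,0.3,0,0,0,70,0,-125,0,0,0,0,110,0,-125,-0.3,0,0,0,110,0,-125,-0.4])

```text
time: 14.0
tool_pos: [0.4758, -0.2163, 0.1999]
tcp_rot: [0.0, 0.783, 0.622, 0.0]
force: [-0.7, -0.4, -0.2]
grip_width: 0.702
grip_force: 0.0
```

```bash
python3 wv.py w5 spatula .046; python3 wv.py w5 dish .004; python3 go.py .698 .126 .2 0
```

```text
[ 0.4758 -0.2163  0.1999] 14.0
0.58 [266.6, 234.0, 16.0, 138.3] [139. 141. 142.] pose [ 0.4506 -0.3273  1.3378] 0.776
[ 0.4759 -0.2184  0.1995] 14.1
0.79 [439.6, 145.8, 97.5, 80.9] [ 42.  66. 120.] pose [ 0.6619 -0.2494  0.2811] 0.969
0.64 [241.7, 274.3, 66.2, 72.4] [148. 148. 140.] pose [ 0.4497 -0.3265  0.087 ] 0.813
0.5 [219.0, 248.3, 174.3, 101.1] [116. 117. 116.] pose [ 0.4959 -0.308  -0.0169] 0.293
turn [ 9.0000e-04 -1.0000e-04  1.3416e+00] shift mm [387.8 137.8  -1. ] t 14.2 at [ 0.4757 -0.2204  0.1991]
```

View pics/w5.png

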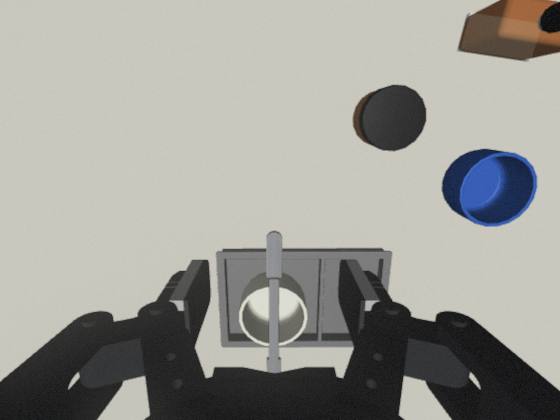

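Request:
jog_arm(targets=[0,0,1.57,388,138,0,-1,0,0,1.57,388,138,0,-1,0,0,1.57,388,138,0,-1,0,0,1.57,388,138,0,-1,0,0,1.57,388,138,0,-1,0,0,1.57,388,138,0,-1,0,0,1.57,388,138,0,-1,0,0,1.57,388,138,0,-1])

```text
time: 15.0
tool_pos: [0.6765, 0.0898, 0.1985]
tcp_rot: [0.0, 0.994, 0.113, -0.0]
force: [-0.2, -1.3, 0.7]
grip_width: 1.0
grip_force: 0.0
```

```bash
python3 go.py .6978 .1258 .15 -.23
```

```text
turn [3.000e-04 0.000e+00 4.565e-01] shift mm [ 28.9 -30.3  48.5] t 15.0 at [0.6765 0.0898 0.1985]
```

Request:
jog_arm(targets=[0,0,0.456,29,-30,0,-1,0,0,0.456,29,-30,0,-1,0,0,0.456,29,-30,0,-1,0,0,0.456,29,-30,20,-1,0,0,0.456,29,-30,48,-1,0,0,0.456,29,-30,48,-1,0,0,0.456,29,-30,48,-1])

```text
time: 15.7
tool_pos: [0.6966, 0.1245, 0.1504]
tcp_rot: [0.0, 0.994, -0.111, -0.001]
force: [-0.2, 0.2, 0.8]
grip_width: 0.993
grip_force: 0.0
```

```bash
python3 go.py .6978 .1258 .046 -.23; python3 wv.py w6 round_bottle 0
```

```text
turn [0.0005 0.0011 0.007 ] shift mm [  1.   -1.6 104.4] t 15.7 at [0.6966 0.1245 0.1504]
[0.6966 0.1245 0.1504] 15.7
0.95 [242.1, 181.5, 53.8, 79.9] [89. 73. 63.] pose [ 0.6981  0.1288 -0.081 ] 0.962
```

Request:
jog_arm(targets=[0,0,0.007,1,-2.5,30,-1,0,0,0.007,1,-2.5,60,-1,0,0,0.007,1,-2.5,85,-1,0,0,0.007,1,-2.5,98,-1,0,0,0.007,1,-2.5,104,-1,0,0,0.007,1,-2.5,104,-1,0,0,0.007,1,-2.5,104,-1])

```text
time: 16.5
tool_pos: [0.6988, 0.1281, 0.0479]
tcp_rot: [-0.0, 0.993, -0.114, 0.001]
force: [1.0, 0.3, 0.8]
grip_width: 1.001
grip_force: 0.0
```

Request:
jog_arm(targets=[0,0,0,0,0,0,0.6,0,0,0,0,0,0,0.6,0,0,0,0,0,0,0.6,0,0,0,0,0,0,0.6,0,0,0,0,0,0,0.6,0,0,0,0,0,0,0.6], force=40)

```text
time: 17.1
tool_pos: [0.6982, 0.1281, 0.0473]
tcp_rot: [-0.0, 0.993, -0.114, 0.0]
force: [-1.2, 0.2, 6.5]
grip_width: 0.456
grip_force: 40.0
```

```bash
python3 go.py .5305 -.3474 .17 -.23
```

```text
turn [-0.0003 -0.0006  0.0011] shift mm [ -55.3  501.1 -122.9] t 17.1 at [0.6982 0.1281 0.0473]
```

Request:
jog_arm(targets=[0,0,0,0,0,-20,0.6,0,0,0,0,0,-60,0.6,0,0,0,0,0,-100,0.6,0,0,0,-2,20,-122,0.6,0,0,0,-7,60,-122,0.6,0,0,0,-12,105,-122,0.6,0,0,0,-17,150,-122,0.6,0,0,0,-22,195,-122,0.6])

```text
time: 17.9
tool_pos: [0.6314, -0.0583, 0.1687]
tcp_rot: [0.0, 0.993, -0.114, 0.0]
force: [0.7, 0.1, -1.2]
grip_width: 0.457
grip_force: 40.7
```

Request:
jog_arm(targets=[0,0,0,-5,45,0,0.6,0,0,0,-10,90,0,0.6,0,0,0,-15,135,0,0.6,0,0,0,-20,180,0,0.6,0,0,0,-25,225,0,0.6,0,0,0,-29,265,0,0.6,0,0,0,-32,290,0,0.6,0,0,0,-32,290,0,0.6])

```text
time: 18.7
tool_pos: [0.5341, -0.3352, 0.1686]
tcp_rot: [0.0, 0.993, -0.116, 0.0]
force: [0.1, 0.5, -1.7]
grip_width: 0.461
grip_force: 40.8
```

```bash
python3 go.py .5305 -.3474 .052 -.23;python3 -c "
from h import *
viewer.capture('top'); viewer.capture('scene')
for n in ('top','scene'):
  for q in nets.masks_of(n,'tray_large')[:1]: print(q['confidence'],fit([(cam(n),q['mask'].astype('f'))],'tray_large',.4798,-.3356,-.23))
"
```

```text
turn [ 0.0007 -0.0004 -0.002 ] shift mm [ -0.7  12.6 116.6] t 18.7 at [ 0.5341 -0.3352  0.1686]
0.79 (array([ 0.47963617, -0.33579971, -0.22709005]), np.float64(0.6402794122695923))
0.74 (array([ 0.48010653, -0.33605811, -0.25062282]), np.float64(0.728870153427124))
```

Request:
jog_arm(targets=[0,0,0,-1,12.5,20,0.6,0,0,0,-1,12.5,50,0.6,0,0,0,-1,12.5,80,0.6,0,0,0,-1,12.5,100,0.6,0,0,0,-1,12.5,109,0.6,0,0,0,-1,12.5,113,0.6,0,0,0,-1,12.5,115,0.6,0,0,0,-1,12.5,115,0.6])

```text
time: 19.7
tool_pos: [0.532, -0.3441, 0.0543]
tcp_rot: [0.0, 0.993, -0.114, 0.0]
force: [-0.5, 0.6, -1.2]
grip_width: 0.459
grip_force: 40.8
```

Request:
jog_arm(targets=[0,0,0,0,0,0.5,0.6,0,0,0,0,0,1,0.6,0,0,0,0,0,1,0.6])

```text
time: 20.0
tool_pos: [0.5316, -0.3442, 0.0529]
tcp_rot: [0.0, 0.993, -0.114, 0.0]
force: [0.4, 0.8, -1.3]
grip_width: 0.457
grip_force: 40.8
```

Request:
jog_arm(targets=[0,0,0,0,0,0.5,0.6,0,0,0,0,0,1,0.6,0,0,0,0,0,1.5,0.6,0,0,0,0,0,1.5,0.6])

```text
time: 20.4
tool_pos: [0.5315, -0.3441, 0.0513]
tcp_rot: [0.0, 0.993, -0.114, 0.0]
force: [-2.0, 1.1, 3.9]
grip_width: 0.454
grip_force: 41.3
```

Contact. Release, retreat, and look.

Request:
jog_arm(targets=[0,0,0,0,0,0,0,0,0,0,0,0,0,-0.3,0,0,0,0,0,0,-0.5,0,0,0,0,0,0,-0.5])

```text
time: 20.8
tool_pos: [0.5315, -0.3441, 0.051]
tcp_rot: [-0.0, 0.993, -0.114, -0.0]
force: [-0.5, 0.2, 0.4]
grip_width: 0.75
grip_force: 0.0
```

Request:
jog_arm(targets=[0,0,0,0,0,-15,-0.6,0,0,0,0,0,-45,-0.8,0,0,0,0,0,-90,-1,0,0,0,0,0,-130,-1,0,0,0,0,-40,-140,-1,0,0,0,0,-80,-140,-1,0,0,0,0,-80,-140,-1])

```text
time: 21.5
tool_pos: [0.5503, -0.2625, 0.1929]
tcp_rot: [-0.0, 0.994, -0.113, 0.001]
force: [-0.8, -0.5, -0.7]
grip_width: 1.001
grip_force: 0.0
```

```bash
cat > sv.py <<'E'
import sys
from h import *
# name z ... : fit with top/scene
for n in ("top","scene"):
    im=viewer.capture(n); C=cam(n)
    for name,z in zip(sys.argv[1::2],map(float,sys.argv[2::2])):
        for k in nets.masks_of(n,name)[:3]:
            mk=k["mask"].astype(np.float32); ys,xs=np.nonzero(mk); g=ground(C,(xs.mean(),ys.mean()),z+.02)
            p,s=fit([(C,mk)],name,g[0],g[1],0,z)
            print(n,name,round(float(k["confidence"]),2),p.round(4),round(s,3),im[mk>0].mean(0).round())
E
python3 sv.py round_bottle .004 dish .004 spatula .046; python3 go.py .694 -.0125 .2 1.085;
```

```text
top dish 0.83 [0.4758 0.1768 0.2075] 0.957 [128.  51.  48.]
top dish 0.66 [ 0.6927 -0.0118 -0.0541] 0.711 [96. 73. 54.]
top dish 0.62 [ 0.6645 -0.2519  0.1473] 0.955 [ 43.  65. 113.]
top spatula 0.42 [ 0.4648 -0.3003  1.5116] 0.164 [107. 109. 109.]
scene round_bottle 0.61 [ 0.528  -0.3527 -0.7516] 0.856 [49. 31. 18.]
scene dish 0.9 [ 0.4517 -0.3276  0.0744] 0.65 [66. 66. 62.]
scene dish 0.81 [0.4981 0.0795 0.1949] 0.925 [17. 30. 62.]
scene dish 0.7 [ 0.4814  0.1823 -0.0712] 0.94 [66. 13. 13.]
scene spatula 0.69 [ 0.4584 -0.2959  1.3032] 0.504 [91. 93. 96.]
turn [-2.0000e-04  2.0000e-04 -1.3149e+00] shift mm [  82.9 -280.7   -9.1] t 21.9 at [ 0.5494 -0.2669  0.1909]
```

```bash
python3 go.py .6935 -.0125 .17 -.495;
```

```text
turn [0.000e+00 2.000e-04 2.651e-01] shift mm [  82.4 -280.6   20.9] t 21.9 at [ 0.5494 -0.2669  0.1909]
```

Request:
jog_arm(targets=[0,0,0.1,12,-42,0,-1,0,0,0.2,26,-90,0,-1,0,0,0.265,40,-137,0,-1,0,0,0.265,53,-183,0,-1,0,0,0.265,67,-229,0,-1,0,0,0.265,78,-265,10,-1,0,0,0.265,82,-281,21,-1,0,0,0.265,82,-281,21,-1])

```text
time: 22.7
tool_pos: [0.693, -0.0094, 0.1679]
tcp_rot: [0.0, 0.97, -0.244, -0.001]
force: [-0.1, -0.5, -0.2]
grip_width: 0.994
grip_force: 0.0
```

Request:
jog_arm(targets=[0,0,0,0,0,0,-1,0,0,0,0,0,0,-1])

```text
time: 22.9
tool_pos: [0.6928, -0.0126, 0.1702]
tcp_rot: [0.0, 0.97, -0.245, -0.0]
force: [0.4, -0.4, 0.5]
grip_width: 1.002
grip_force: 0.0
```

```bash
python3 wv.py w7 square_flacon 0; python3 go.py .6935 -.0125 .047 -.495;
```

```text
[ 0.6928 -0.0126  0.1702] 22.9
0.84 [240.8, 174.8, 60.2, 70.5] [132. 104.  84.] pose [ 0.6949 -0.0089 -0.4925] 0.92
turn [-0.0001 -0.0004 -0.0004] shift mm [  0.4  -0.2 123.6] t 23.0 at [ 0.693  -0.0125  0.1706]
```

View pics/w7.png

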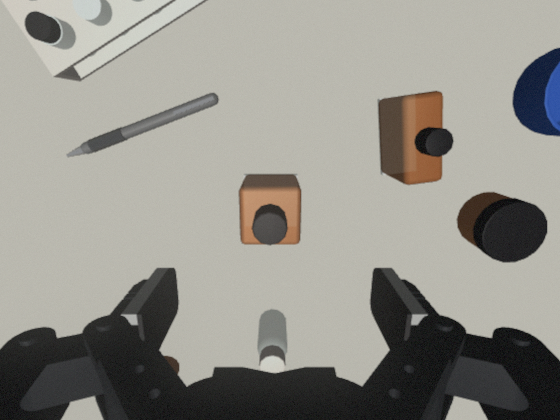

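Request:
jog_arm(targets=[0,0,0,1,-1.5,40,-1,0,0,0,1,-1.5,75,-1,0,0,0,1,-1.5,100,-1,0,0,0,1,-1.5,116,-1,0,0,0,1,-1.5,124,-1,0,0,0,1,-1.5,124,-1,0,0,0,1,-1.5,124,-1])

```text
time: 23.7
tool_pos: [0.6956, -0.0104, 0.0472]
tcp_rot: [-0.0, 0.97, -0.245, 0.001]
force: [0.2, 0.2, -0.0]
grip_width: 1.0
grip_force: 0.0
```

Request:
jog_arm(targets=[0,0,0,0,0,0,0.5,0,0,0,0,0,0,0.5,0,0,0,0,0,0,0.5,0,0,0,0,0,0,0.5,0,0,0,0,0,0,0.5,0,0,0,0,0,0,0.5], force=45)

```text
time: 24.3
tool_pos: [0.6953, -0.0102, 0.0469]
tcp_rot: [-0.0, 0.97, -0.244, 0.001]
force: [-1.9, 0.1, 6.5]
grip_width: 0.53
grip_force: 46.5
```

```bash
python3 go.py .4749 .3547 .17 .2506
```

```text
turn [-0.     -0.0011 -0.7443] shift mm [-366.9 -217.  -123.3] t 24.3 at [ 0.6953 -0.0102  0.0469]
```

Request:
jog_arm(targets=[0,0,0,0,0,-20,0.5,0,0,0,0,0,-60,0.5,0,0,0,0,0,-100,0.5,0,0,0,0,0,-123,0.5,0,0,-0.08,-26,-15,-123,0.5,0,0,-0.18,-64,-38,-123,0.5,0,0,-0.28,-103,-61,-123,0.5,0,0,-0.36,-140,-83,-123,0.5])

```text
time: 25.1
tool_pos: [0.6097, 0.1304, 0.1693]
tcp_rot: [-0.0, 0.998, -0.065, 0.0]
force: [-0.3, 0.4, -1.3]
grip_width: 0.534
grip_force: 46.8
```

```bash
python3 go.py .4749 .3547 .17 .2506
```

```text
turn [-1.000e-04 -2.000e-04 -3.808e-01] shift mm [-162.8 -204.9   -0.7] t 25.1 at [0.6097 0.1304 0.1693]
```

Request:
jog_arm(targets=[0,0,-0.08,-28,-35,0,0.5,0,0,-0.16,-56,-70,0,0.5,0,0,-0.24,-84,-105,0,0.5,0,0,-0.32,-112,-140,0,0.5,0,0,-0.38,-138,-174,0,0.5,0,0,-0.38,-155,-195,0,0.5,0,0,-0.38,-163,-205,0,0.5,0,0,-0.38,-163,-205,0,0.5])

```text
time: 25.9
tool_pos: [0.476, 0.3553, 0.1692]
tcp_rot: [-0.0, 0.992, 0.124, 0.0]
force: [0.1, -0.6, -2.2]
grip_width: 0.53
grip_force: 46.7
```

Request:
jog_arm(targets=[0,0,0,0,0,0,0.5,0,0,0,0,0,0,0.5])

```text
time: 26.1
tool_pos: [0.4774, 0.3531, 0.1691]
tcp_rot: [0.0, 0.993, 0.122, 0.0]
force: [-0.8, 0.3, -1.8]
grip_width: 0.531
grip_force: 46.7
```

```bash
python3 go.py .4749 .3547 .0525 .2506;python3 -c "
from h import *
viewer.capture('top'); viewer.capture('scene')
for n in ('top','scene'):
  for q in nets.masks_of(n,'tray_small')[:1]: print(q['confidence'],fit([(cam(n),q['mask'].astype('f'))],'tray_small',.498,.36,.25))
"
```

```text
turn [ 0.0002 -0.     -0.0057] shift mm [ -2.   -2.1 116.6] t 26.1 at [0.4774 0.3531 0.1691]
0.62 (array([0.49794794, 0.36147532, 0.25185613]), np.float64(0.9760225415229797))
```

Request:
jog_arm(targets=[0,0,-0.006,-2,-2,25,0.5,0,0,-0.006,-2,-2,60,0.5,0,0,-0.006,-2,-2,88,0.5,0,0,-0.006,-2,-2,104,0.5,0,0,-0.006,-2,-2,112,0.5,0,0,-0.006,-2,-2,115.5,0.5,0,0,-0.006,-2,-2,116.5,0.5,0,0,-0.006,-2,-2,116.5,0.5])

```text
time: 27.1
tool_pos: [0.4748, 0.3558, 0.0533]
tcp_rot: [-0.0, 0.992, 0.126, 0.001]
force: [0.1, 0.0, -1.3]
grip_width: 0.531
grip_force: 46.7
```

Request:
jog_arm(targets=[0,0,0,0,0,0.5,0.5,0,0,0,0,0,1,0.5,0,0,0,0,0,1,0.5])

```text
time: 27.4
tool_pos: [0.4744, 0.3557, 0.0519]
tcp_rot: [-0.0, 0.992, 0.126, 0.0]
force: [-0.1, -0.5, -2.0]
grip_width: 0.535
grip_force: 46.7
```

Request:
jog_arm(targets=[0,0,0,0,0,0.5,0.5,0,0,0,0,0,1,0.5,0,0,0,0,0,1.3,0.5,0,0,0,0,0,1.3,0.5])

```text
time: 27.8
tool_pos: [0.4743, 0.3556, 0.0509]
tcp_rot: [-0.0, 0.992, 0.126, 0.0]
force: [-3.7, -1.7, 12.0]
grip_width: 0.531
grip_force: 48.5
```

Request:
jog_arm(targets=[0,0,0,0,0,0,-0.2,0,0,0,0,0,0,-0.4,0,0,0,0,0,0,-0.6,0,0,0,0,0,0,-0.6])

```text
time: 28.2
tool_pos: [0.4743, 0.3556, 0.0502]
tcp_rot: [0.0, 0.992, 0.126, -0.0]
force: [-0.4, 0.7, 0.1]
grip_width: 0.797
grip_force: 0.0
```

Request:
jog_arm(targets=[0,0,0,0,0,-15,-0.6,0,0,0,0,0,-45,-0.6,0,0,0,0,0,-90,-0.6,0,0,0,0,0,-120,-0.6,0,0,0,0,0,-120,-0.6])

```text
time: 28.7
tool_pos: [0.4763, 0.357, 0.1756]
tcp_rot: [-0.002, 0.992, 0.126, 0.003]
force: [-0.2, 0.4, -0.7]
grip_width: 0.8
grip_force: 0.0
```

```bash
python3 go.py .5824 .0481 .14 .2506
```

```text
turn [-0.0024 -0.0069  0.0016] shift mm [ 25.4 325.6  35. ] t 28.7 at [0.4763 0.357  0.1756]
```

Request:
jog_arm(targets=[0,0,0,4,45,0,-0.6,0,0,0,8,95,0,-0.6,0,0,0,12,145,0,-0.6,0,0,0,16,195,0,-0.6,0,0,0,20,245,0,-0.6,0,0,0,24,290,5,-0.6,0,0,0,26,318,15,-0.6,0,0,0,26,326,25,-0.6])

```text
time: 29.5
tool_pos: [0.5817, 0.0435, 0.1453]
tcp_rot: [0.0, 0.992, 0.124, 0.0]
force: [0.0, 0.1, 0.5]
grip_width: 0.8
grip_force: 0.0
```

Request:
jog_arm(targets=[0,0,0,0,0,0,-0.6,0,0,0,0,0,0,-0.6,0,0,0,0,0,0,-0.6])

```text
time: 29.8
tool_pos: [0.5806, 0.0477, 0.1457]
tcp_rot: [-0.0, 0.992, 0.126, 0.0]
force: [-0.2, 0.6, -0.6]
grip_width: 0.799
grip_force: 0.0
```

```bash
python3 wv.py w8 vial 0; python3 go.py .5824 .0481 .035 .2506
```

```text
[0.5806 0.0477 0.1457] 29.8
0.95 [254.6, 189.2, 39.1, 54.0] [167. 169. 165.] pose [0.5828 0.0503 0.1556] 0.948
0.49 [492.1, 234.2, 63.8, 78.3] [46. 39. 34.] pose [ 0.5825 -0.1596  0.3211] 0.619
turn [ 0.     -0.0005  0.0031] shift mm [ 1.700e+00 -1.000e-01  1.107e+02] t 29.9 at [0.5807 0.0476 0.1457]
```

Request:
jog_arm(targets=[0,0,0,1.5,-1,35,-0.6,0,0,0,1.5,-1,65,-0.6,0,0,0,1.5,-1,88,-0.6,0,0,0,1.5,-1,100,-0.6,0,0,0,1.5,-1,106,-0.6,0,0,0,1.5,-1,106,-0.6,0,0,0,1.5,-1,106,-0.6])

```text
time: 30.6
tool_pos: [0.5826, 0.0479, 0.0402]
tcp_rot: [0.0, 0.992, 0.126, 0.001]
force: [0.4, -0.1, 0.8]
grip_width: 0.802
grip_force: 0.0
```

Request:
jog_arm(targets=[0,0,0,0,0,0,0.8,0,0,0,0,0,0,0.8,0,0,0,0,0,0,0.8,0,0,0,0,0,0,0.8,0,0,0,0,0,0,0.8,0,0,0,0,0,0,0.8], force=25)

```text
time: 31.2
tool_pos: [0.5824, 0.0477, 0.0399]
tcp_rot: [0.0, 0.992, 0.126, 0.0]
force: [-1.0, 1.0, 7.5]
grip_width: 0.306
grip_force: 24.1
```

```bash
python3 go.py .534 .3697 .16 .2506
```

```text
turn [ 0.0002 -0.0009  0.0015] shift mm [  33.6 -323.8 -120.2] t 31.2 at [0.5824 0.0477 0.0399]
```

Request:
jog_arm(targets=[0,0,0,0,0,-20,0.8,0,0,0,0,0,-60,0.8,0,0,0,0,0,-100,0.8,0,0,0,0,0,-120,0.8,0,0,0,3,-30,-120,0.8,0,0,0,7,-70,-120,0.8,0,0,0,12,-115,-120,0.8,0,0,0,17,-160,-120,0.8])

```text
time: 32.0
tool_pos: [0.5582, 0.2082, 0.1596]
tcp_rot: [-0.0, 0.992, 0.125, 0.0]
force: [1.4, 0.2, -0.5]
grip_width: 0.305
grip_force: 24.9
```

Request:
jog_arm(targets=[0,0,0,5,-45,0,0.8,0,0,0,10,-90,0,0.8,0,0,0,14,-130,0,0.8,0,0,0,17,-155,0,0.8,0,0,0,17,-164,0,0.8,0,0,0,17,-164,0,0.8,0,0,0,17,-164,0,0.8])

```text
time: 32.7
tool_pos: [0.5341, 0.369, 0.1592]
tcp_rot: [0.0, 0.992, 0.126, -0.0]
force: [0.5, -0.0, 0.8]
grip_width: 0.305
grip_force: 24.9
```

```bash
python3 go.py .534 .3697 .0455 .2506; python3 - <<'E'
from h import *
a=viewer.capture("wrist")[:,:,::-1]; b=viewer.capture("scene")[:,:,::-1]
b=cv2.resize(b[235:388,360:564],(560,420),interpolation=cv2.INTER_CUBIC)
cv2.imwrite("pics/w9.png",cv2.resize(np.hstack([a,b]),(800,300)))
E
```

```text
turn [0.0004 0.0004 0.0014] shift mm [ 1.000e-01 -7.000e-01  1.137e+02] t 32.7 at [0.5341 0.369  0.1592]
```

View pics/w9.png

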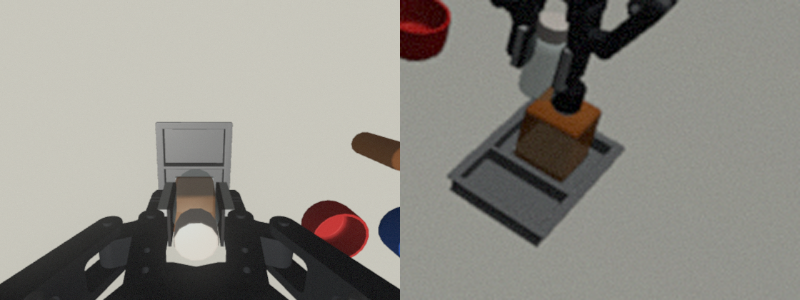

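Request:
jog_arm(targets=[0,0,0,0,-1,25,0.8,0,0,0,0,-1,60,0.8,0,0,0,0,-1,86,0.8,0,0,0,0,-1,101,0.8,0,0,0,0,-1,109,0.8,0,0,0,0,-1,113,0.8,0,0,0,0,-1,114,0.8,0,0,0,0,-1,114,0.8])

```text
time: 33.6
tool_pos: [0.5344, 0.3712, 0.0461]
tcp_rot: [-0.0, 0.992, 0.126, 0.001]
force: [0.1, 1.0, 0.3]
grip_width: 0.304
grip_force: 24.9
```

Request:
jog_arm(targets=[0,0,0,0,0,0.5,0.8,0,0,0,0,0,1,0.8,0,0,0,0,0,1,0.8])

```text
time: 33.9
tool_pos: [0.5339, 0.3711, 0.0446]
tcp_rot: [-0.0, 0.992, 0.126, 0.0]
force: [0.1, -0.4, -0.6]
grip_width: 0.305
grip_force: 24.9
```

Request:
jog_arm(targets=[0,0,0,0,0,0.4,0.8,0,0,0,0,0,0.8,0.8,0,0,0,0,0,0.8,0.8])

```text
time: 34.2
tool_pos: [0.534, 0.3711, 0.0439]
tcp_rot: [-0.0, 0.992, 0.126, 0.0]
force: [-0.6, -0.4, 7.3]
grip_width: 0.309
grip_force: 25.5
```

Request:
jog_arm(targets=[0,0,0,0,0,0,0.2,0,0,0,0,0,0,0.1,0,0,0,0,0,0,0.1,0,0,0,0,0,0,0.1])

```text
time: 34.6
tool_pos: [0.5338, 0.3709, 0.0433]
tcp_rot: [0.0, 0.992, 0.126, -0.0]
force: [0.2, 0.1, 0.9]
grip_width: 0.451
grip_force: 0.0
```

Request:
jog_arm(targets=[0,0,0,0,0,-10,0.1,0,0,0,0,0,-40,0.1,0,0,0,0,0,-85,0.1,0,0,0,0,0,-130,0.1,0,0,0,0,40,-150,0,0,0,0,0,85,-150,0,0,0,0,0,130,-150,0,0,0,0,0,130,-150,0])

```text
time: 35.4
tool_pos: [0.5673, 0.2406, 0.1945]
tcp_rot: [0.0, 0.992, 0.124, 0.0]
force: [0.1, 0.0, 0.0]
grip_width: 0.5
grip_force: 0.0
```

```bash
python3 sv.py square_flacon .004 vial .004 slim_bottle 0 cream_jar 0; python3 - <<'E'
from h import *
b=viewer.capture("scene")[:,:,::-1]; t=viewer.capture("top")[:,:,::-1]
cv2.imwrite("pics/s9.png",cv2.resize(b[80:400,100:526],(800,600),interpolation=cv2.INTER_CUBIC))
cv2.imwrite("pics/t9.png",cv2.resize(t[120:300,80:480],(800,360),interpolation=cv2.INTER_CUBIC))
E
```

```text
top square_flacon 0.44 [0.5886 0.1618 0.7651] 0.319 [60. 47. 38.]
top slim_bottle 0.46 [0.5865 0.172  0.0677] 0.931 [67. 56. 47.]
top slim_bottle 0.3 [ 0.7037 -0.1336  0.1181] 0.497 [101.  85.  71.]
top cream_jar 0.87 [ 0.5862 -0.1738  0.0778] 0.921 [74. 75. 71.]
scene square_flacon 0.83 [0.4726 0.3549 0.3562] 0.81 [66. 44. 27.]
scene vial 0.62 [ 0.5341  0.3707 -0.2115] 0.929 [85. 87. 85.]
scene cream_jar 0.69 [ 0.5833 -0.1796  0.064 ] 0.864 [36. 28. 22.]
scene cream_jar 0.21 [0.4546 0.3462 0.014 ] 0.738 [69. 49. 33.]
scene cream_jar 0.18 [ 0.5303  0.3945 -0.012 ] 0.319 [73. 75. 75.]
```

View pics/s9.png

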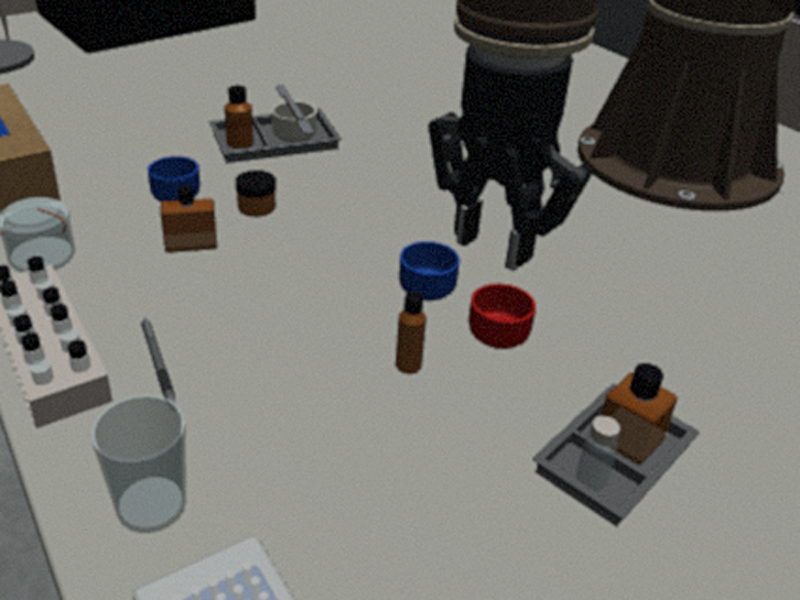

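View pics/t9.png

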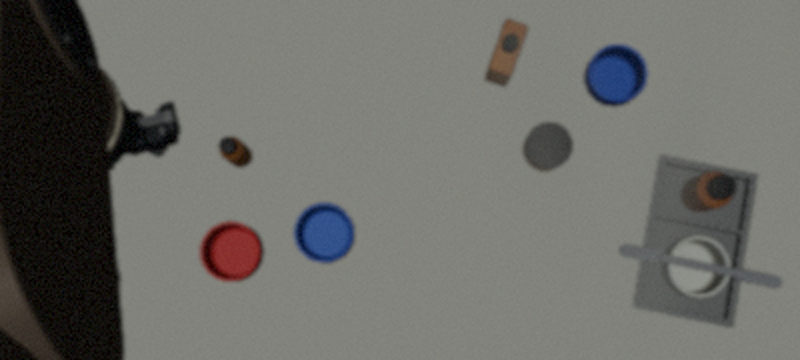

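The pictures show the spatula centred across the dish, with its middle at (699,265) and the dish at (697,266) in the top crop. The wide bottle stands in the narrow compartment at (709,190). In the scene crop, the flacon at (640,415) and the vial at (604,435) stand upright in the small tray. The bystanders have not moved.

```bash
python3 -c "
from plant import arm; print(arm.hand_in())"
```

```text
the job is handed in; nothing more can be done
None
```

Both kits are made up and the job was handed in at about 36 s; the last pictures showed every item upright in its compartment and the spatula across the dish's rim, but the hand-in returned no verdict.

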